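File a card box in the packed counter rack

ROBOT

A 6-joint arm with a two-finger parallel gripper is mounted at the origin on the work surface; the furniture and walls round the work are solid. World frame = base frame: x ahead of the robot, y to its left, z up, the work surface at z = 0. Lengths are in m, angles in rad, forces in N, time in s.
With the tool pointing down it reaches from about 0.375 to 0.9 m from the base axis. Payload 3.1 kg.
Tool frame: the origin (TCP) lies at the very end of the fingers, on their centre line; the grasp point (between the pads) lies 19 mm behind it; z points along the fingers, y is the line along which they close (so a half turn about z gives the same grasp; the last joint's range is limited). The gripper opens to 85 mm and grips with 20 to 120 N. Pads are 22 mm wide; open, the fingers measure 114 mm over their backs; the gripper's body (76 mm by 85 mm) begins 54 mm behind the grasp point. The pads swing forward as they close: fully open they stand 13 mm farther back than shut.
Start: joints at [-1.472, 0.527, 1.433, -0, 1.181, -0.178], TCP at [0.171, -0.601, 0.231] pointing down, gripper open.
Joint ranges: [-3.08, 3.08], [-0.75, 2.2], [0.22, 2.44], [-1.43, 4.57], [0, 2.65], [-2.85, 2.85]. Speed limits (rad/s): [2.79, 2.79, 3.14, 3.14, 3.14, 3.14].

INTERFACE

Orientations are given as [roll, pitch, yaw] about the fixed x, y, z axes, in that order (R = Rz(yaw) Ry(pitch) Rx(roll)).
In Python, from bench import env, viewer, outline_of gives the robot as it stands.
- The arm moves only by the tool move_arm, never from a script. Its argument "increments" is a list that holds one entry, the list of rows, each a list of 7 numbers: the shift along the tool's x, y, z in mm, then the turn, a rotation vector about the tool's x, y, z in rad, then the closure, from 0 (fully open) to 1 (shut). A call has 1 to 10 rows; each row shifts and turns the commanded pose from where the row before left it, along the tool's axes as they then stand; what a row does not reach is not made up. A row lasts 1/8 s, in which the tool goes at most 62.5 mm and 10.7 degrees, less where a joint would pass 70% of its speed; a pose out of reach is approached as far as the arm can. A call with a gripper value outside its range is refused whole. The fingers move at their own pace and stop on an object; "force" is the grip in N (left out, the last holds). Time passes only in rows, so rows that do not move let the fingers close. It gives the time, the measured TCP pose, the force, the opening and the grip force at its end, in the units of the state.
- env.read_state(): the state, without advancing time (a new reading comes with each control period).
- viewer.read_camera(name): name is "scene" or "top"; returns a dict with "color" (400x640x3 uint8, blue, green, red), "fx", "fy", "cx", "cy" (pixels), "rvec" (rotation vector, rad) and "tvec" (3), from world to camera coordinates, as OpenCV has them. Camera axes: x right, y down, z forward; pixel columns grow to the right and rows downward; lengths in m; the calibration is good to about 2 mm. A picture is of the moment at which its call begins. There is no depth.
- env.sign_off(): hands the job in; it is judged then, once.
Trained networks look in a picture, given as the dict that the camera call returned (one of the last four; its "shot" number tells which), for a name from the list of things; names that differ only in an ending like _2 or _b are one class to them, and where a whole thing is asked for, a point or a joint stands for the part that bears it (a point fixed in the world has none). Each returns a list of dicts, best first, with "confidence" (0 to 1); they miss things now and then, are a little off and sometimes report something else, mostly with a low value. They report only what shows in the picture. A call takes as long as a camera call. They do not tell look-alikes from the thing itself.
- outline_of(picture, thing): "pixels" (400x640 bool, what is visible of it) and "extent" ([centre column, centre row, width, height] in pixels, round what is visible of it).
The state is a dict: "time_s": time; "q": joint angles; "joint_velocities": joint speeds; "tau": joint torques, N m; "position": TCP position; "tool_rot": TCP orientation; "force": force on the tool from outside, world axes, zero at the start; "ft_torque": the same for the moment, N m; "gripper_width": finger opening in m; "grip_force": force on a finger pad.
Only numpy, scipy, OpenCV 4.12 (cv2) and the standard library are available. Lean on these libraries where they do the work, as an engineer would, in place of code of your own. Each camera call takes 0.05 s, during which the arm holds its last target. There are 200 camera calls.

TASK

File the loose card box from the counter in the packed rack, directly to the right (as the robot sees it) of the box with the upright index tab. Slide the boxes already there apart along the rack to make room, without lifting any of them out, then set the new box down gently on the rack's floor so that all six stand upright in one row. Leave the other things on the counter where they are.

Things in the scene. Friction and masses are not known exactly. Their poses are not given: they have to be found in the camera images.
- rack: grey steel counter rack, fixed, 72 mm deep (x), 180 mm long (y), turned up to 0.15 rad; origin at the centre of its underside. The row runs along its y (+y: robot's left). End cheeks 6 mm thick, 68 mm high, inner faces at y = -84 and +84 mm. Front and back rails 4 mm thick, tops 23 mm above the origin, 64 mm clear between; above them the boxes' front and back faces can be gripped.
- rack_floor (a point): centre of the rack's floor, on which the boxes stand, 8 mm above the rack's origin; axes as the rack's. Five boxes stand here in a row with 1 to 12 mm between them; six fill the 168 mm length but for 12 mm. A fixed till terminal up to 390 mm high stands to the left, its near side 60 to 150 mm from the row's left end.
- guide_box: the guide box of the row: 26 mm thick (its y), 56 mm deep (its x), 80 mm high, about 0.12 kg; origin at the centre of its underside, z up, aluminium label frame and black finger-hole disc on the face towards -x; unlike the rest it has an upright index tab on its lid, 36 mm wide (x), 4 mm thick (y), rising 22 mm above the lid. It is second, third or fourth of the five in the rack, free to slide along it.
- new_box: the loose brown card box, upright on the counter in front of the rack, without tab: 26 mm thick (its y), 56 mm deep (its x), 80 mm high, about 0.12 kg; origin at the centre of its underside, z up, aluminium label frame and black finger-hole disc on the face towards -x; turned up to 0.5 rad.
- box_a: plain brown card box standing in the rack, one of four alike with flat tops, 26 mm thick (its y), 56 mm deep (its x), 80 mm high, about 0.12 kg; origin at the centre of its underside, z up, aluminium label frame and black finger-hole disc on the face towards -x. Free to slide along the rack; pushed high up it tips instead, unless held firmly and eased off the floor.
- box_b: plain brown card box standing in the rack, one of four alike with flat tops, 26 mm thick (its y), 56 mm deep (its x), 80 mm high, about 0.12 kg; origin at the centre of its underside, z up, aluminium label frame and black finger-hole disc on the face towards -x. Free to slide along the rack; pushed high up it tips instead, unless held firmly and eased off the floor.
- box_c: plain brown card box standing in the rack, one of four alike with flat tops, 26 mm thick (its y), 56 mm deep (its x), 80 mm high, about 0.12 kg; origin at the centre of its underside, z up, aluminium label frame and black finger-hole disc on the face towards -x. Free to slide along the rack; pushed high up it tips instead, unless held firmly and eased off the floor.
- box_d: plain brown card box standing in the rack, one of four alike with flat tops, 26 mm thick (its y), 56 mm deep (its x), 80 mm high, about 0.12 kg; origin at the centre of its underside, z up, aluminium label frame and black finger-hole disc on the face towards -x. Free to slide along the rack; pushed high up it tips instead, unless held firmly and eased off the floor.
- pen_pot: bystander: pale pot of pens, 91x93x118 mm, behind the rack; origin at the centre of its underside
- desk_bell: bystander: chrome call bell, 84x84x65 mm, front right of the rack; origin at the centre of its underside
- tape_measure: bystander: yellow round tape measure, 80x52x20 mm, to the left of the loose box; origin at the centre of its underside
- rubber_stamp: bystander: wooden hand stamp, 26x52x72 mm, by the rack's left end; origin at the centre of its underside
- ink_pad: bystander: flat ink pad tin, 69x107x14 mm, behind the rack at the left; origin at the centre of its underside
- marker_pen: bystander: red and white marker pen, 17x135x16 mm, lying just in front of the rack; origin at the centre of its underside
There are look-alikes about, which are no part of the job. What is shaped like the new_box but blue or red is not meant.

How it is judged:
By the outcome, as a careful person would: the job done as asked, in the order asked, and still so for the second after the job is handed in, with the robot touching nothing.
It also fails if it takes over 51 s, if anything falls off the work surface, if the arm or the gripper's body presses on something with over 40 N, if the wrist force passes 120 N, or if a joint passes its speed limit or range.

## Working session

There is one attempt and no reset: what is moved stays moved. The work goes in short steps, Python scripts to look and compute and a tool call to move; the robot and the scene stay as the last step left them, time stands still between calls to the robot, and variables do not carry over. Pictures are saved under pics/ and viewed, at most 10 in all, crops included, and the job is handed in when it is done.

Besides the shell and the picture viewer there is one more tool, called in YAML: its name, and indented under it one key for each argument. move_arm: Moves the arm, as the interface text tells. Its arguments: {"type":"object","properties":{"increments":{"type":"array"},"force":{"type":"number"}},"required":["increments"]}

```bash
ls; mkdir -p pics; cat > h.py <<'E'
import numpy as np, cv2
from bench import env, viewer, outline_of
from scipy.spatial.transform import Rotation as Ro
def ray(p,u,v):
    K=np.array([[p['fx'],0,p['cx']],[0,p['fy'],p['cy']],[0,0,1.]])
    R=cv2.Rodrigues(np.array(p['rvec'],float))[0]; t=np.array(p['tvec'],float)
    return -R.T@t, R.T@np.linalg.inv(K)@np.array([u,v,1.])
def at_z(p,u,v,z):
    c,d=ray(p,u,v); return c+d*(z-c[2])/d[2]
def proj(p,X):
    K=np.array([[p['fx'],0,p['cx']],[0,p['fy'],p['cy']],[0,0,1.]])
    return cv2.projectPoints(np.array(X,float).reshape(-1,1,3),np.array(p['rvec'],float),np.array(p['tvec'],float),K,None)[0].reshape(-1,2)
E
python3 - <<'E'
from h import *
for n in ("scene","top"):
    p=viewer.read_camera(n); cv2.imwrite(f'pics/{n}0.png',p['color'])
    print(n,p['fx'],p['cx'],p['cy'],ray(p,320,200))
    for t in ['rack','guide_box','new_box','marker_pen','tape_measure','desk_bell']:
        print(t,[(round(o['confidence'],2),[round(float(a)) for a in o['extent']]) for o in outline_of(p,t)][:7])
s=env.read_state(); print(s['position'],s['tool_rot'],s['time_s'],s['gripper_width'],s['force'])
E
```

```text
pics
scene 501.54348309213543 317.88114735062607 195.4347346999797 (array([0.14992026, 0.65572861, 0.88415459]), array([ 0.31795509, -0.60518329, -0.72990304]))
rack [(0.77, [318, 183, 52, 66]), (0.7, [348, 232, 31, 36]), (0.7, [302, 226, 2, 10])]
guide_box [(0.89, [307, 180, 32, 35])]
new_box [(0.75, [423, 188, 13, 31]), (0.72, [382, 206, 21, 44]), (0.65, [347, 232, 30, 36])]
marker_pen [(0.75, [347, 193, 34, 43])]
tape_measure [(0.88, [316, 266, 25, 25])]
desk_bell [(0.64, [386, 171, 37, 29])]
top 427.2710915494192 316.4323059282206 196.1292762390847 (array([ 0.47507643, -0.08360784,  0.93356098]), array([ 0.05468127, -0.00225985, -0.99857731]))
rack [(0.93, [330, 185, 89, 44])]
guide_box [(0.75, [318, 182, 14, 29]), (0.72, [332, 185, 90, 43])]
new_box [(0.97, [272, 251, 26, 34]), (0.61, [323, 269, 28, 29]), (0.59, [371, 310, 31, 34])]
marker_pen [(0.65, [339, 220, 62, 12])]
tape_measure [(0.76, [229, 240, 25, 40]), (0.23, [331, 184, 88, 42])]
desk_bell [(0.74, [351, 184, 15, 32]), (0.69, [388, 250, 38, 36])]
[ 0.17140816 -0.60100118  0.23131574] [-3.14158089e+00 -5.13371673e-07  2.77781280e-01] 0.7 0.08567036975711703 [ 0.10140056 -0.06040758 -0.60135144]
```

```bash
python3 - <<'E'
import cv2
a=cv2.imread('pics/top0.png'); b=cv2.imread('pics/scene0.png')
cv2.imwrite('pics/topc.png',cv2.resize(a[120:340,190:450],None,fx=3,fy=3*0.9 and 2.7,interpolation=cv2.INTER_CUBIC)[:600])
cv2.imwrite('pics/scenec.png',b)
E
```

```text
(no output)
```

View pics/topc.png

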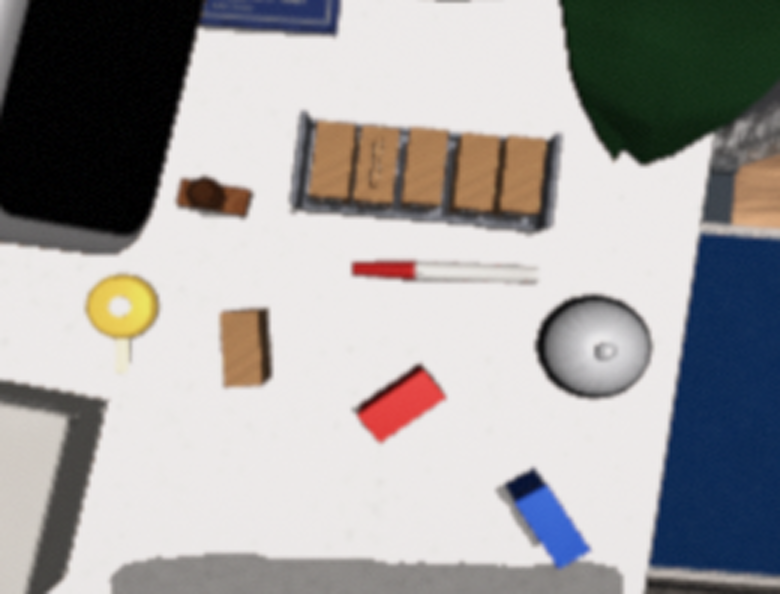

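View pics/scenec.png

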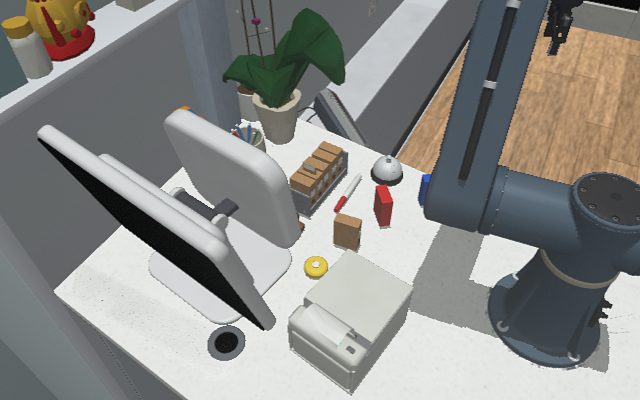

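The top view crop shows five rack boxes. The index tab is on the second from the left, at crop (378,163), image px (316,180). The loose brown box is at crop (243,347), px (271,248). The things that could be taken for it are the red box, px (323,269), the blue box, px (371,310), and the four plain boxes in the rack. The brown one standing alone on the counter fits the description. The scene view shows it at (347,232). The monitors stand to the left and the plant behind on the right.

```bash
cat >> h.py <<'E'
def rect(p,x0,x1,y0,y1,z,s=0.0005):
    # rows: x decreasing, cols: y decreasing
    W=int((y1-y0)/s);H=int((x1-x0)/s)
    X=[[x1,y1,z],[x1,y0,z],[x0,y0,z],[x0,y1,z]]
    M=cv2.getPerspectiveTransform(np.float32([[0,0],[W,0],[W,H],[0,H]]),proj(p,X).astype(np.float32))
    return cv2.warpPerspective(p['color'],M,(W,H),flags=cv2.INTER_CUBIC|cv2.WARP_INVERSE_MAP)
E
python3 - <<'E'
from h import *
p=viewer.read_camera('top')
for n,u,v,z in [('rackL',291,161,.068),('rackR',377,170,.068),('rackBL',288,198,.068),('rackBR',373,205,.068),('new',271,248,.08),('pen',339,220,.015),('bell',388,250,.06),('term',250,205,.0)]:
    print(n,at_z(p,u,v,z).round(3))
for z in (.1,.2,.3,.4): 
    X=at_z(p,403,179,z); q=viewer.read_camera('scene') if z==.1 else q
    print('leaf',z,X.round(3),proj(q,X).round())
im=rect(p,.46,.60,-.20,.02,.088)
im2=rect(p,.36,.46,-.05,.05,.080)
cv2.imwrite('pics/r0.png',np.hstack([cv2.resize(im,None,fx=1.25,fy=1.25),cv2.resize(im2,(240,350)) if 0 else cv2.copyMakeBorder(im2,0,150,0,0,cv2.BORDER_CONSTANT)]) )
print(im.shape,im2.shape)
E
```

```text
rackL [ 0.6   -0.024  0.068]
rackR [ 0.587 -0.2    0.068]
rackBL [ 0.525 -0.021  0.068]
rackBR [ 0.516 -0.193  0.068]
new [0.423 0.009 0.08 ]
pen [ 0.484 -0.128  0.015]
bell [ 0.425 -0.227  0.06 ]
term [0.511 0.067 0.   ]
leaf 0.1 [ 0.567 -0.247  0.1  ] [[340. 124.]]
leaf 0.2 [ 0.556 -0.227  0.2  ] [[342.  96.]]
leaf 0.3 [ 0.545 -0.208  0.3  ] [[344.  64.]]
leaf 0.4 [ 0.534 -0.188  0.4  ] [[346.  25.]]Traceback (most recent call last):
  File "<stdin>", line 10, in <module>
    return _nx.concatenate(arrs, 1, dtype=dtype, casting=casting)
           ~~~~~~~~~~~~~~~^^^^^^^^^^^^^^^^^^^^^^^^^^^^^^^^^^^^^^^
ValueError: all the input array dimensions except for the concatenation axis must match exactly, but along dimension 0, the array at index 0 has size 349 and the array at index 1 has size 350
```

```bash
python3 - <<'E'
from h import *
p=viewer.read_camera('top')
im=rect(p,.49,.63,-.215,.005,.088)
im2=rect(p,.38,.47,-.04,.05,.080)
a=cv2.resize(im,(550,350)); b=np.zeros((350,im2.shape[1],3),np.uint8); b[:im2.shape[0]]=im2
cv2.imwrite('pics/r0.png',np.hstack([a,b]))
def br(im):
    h=cv2.cvtColor(im,cv2.COLOR_BGR2HSV); return ((h[...,0]>5)&(h[...,0]<22)&(h[...,1]>70)&(h[...,2]>110)).astype(np.uint8)
for n,i,x1,y1 in(('row',im,.63,.005),('new',im2,.47,.05)):
    m=cv2.morphologyEx(br(i),cv2.MORPH_OPEN,np.ones((5,5)))
    r=cv2.minAreaRect(cv2.findNonZero(m)); c=r[0]
    print(n,'xy',x1-c[1]*.0005,y1-c[0]*.0005,'size',np.array(r[1])*.5,'ang',r[2], np.median(i[m>0],axis=0))
    nn,l,st,ce=cv2.connectedComponentsWithStats(m)
    for k in range(1,nn):
        if st[k,4]>500:
            r=cv2.minAreaRect(cv2.findNonZero((l==k).astype(np.uint8)));print(' ',np.round([x1-r[0][1]*.0005,y1-r[0][0]*.0005],4),np.round(np.array(r[1])*.5,1),round(r[2],1))
E
```

```text
row xy 0.5585723114013672 -0.1086984634399414 size [153.48554993  57.13412094] ang 3.1798300743103027 [ 85. 125. 170.]
  [ 0.5623 -0.0453] [26.1 55.6] 3.7
  [ 0.5599 -0.0746] [26.9 56. ] 3.5
  [ 0.5596 -0.1069] [27.1 55. ] 4.2
  [ 0.5562 -0.1412] [26.8 55.7] 4.3
  [ 0.555  -0.1716] [26.8 55.5] 3.9
new xy 0.42262636566162104 0.01059030151367188 size [54.38508987 25.54068184] ang 84.38241577148438 [ 85. 126. 171.]
  [0.4226 0.0106] [54.4 25.5] 84.4
```

View pics/r0.png

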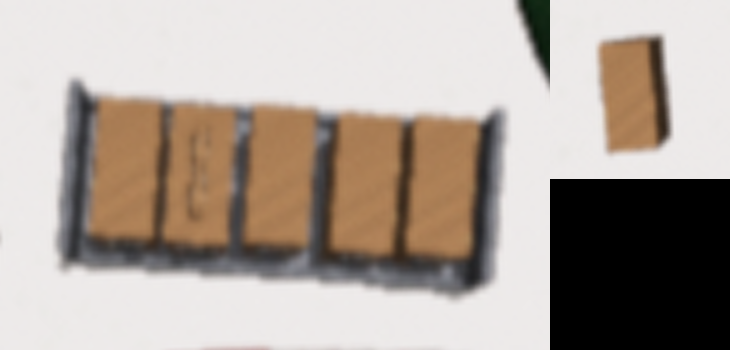

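The rectified crop shows five box tops, each 26x56 mm, so the height is right. The tab is on the second box, and the loose brown box at the right has a flat lid with no tab. Next I check the clearance to the terminal and work out the first move.

```bash
python3 - <<'E'
from h import *
p=viewer.read_camera('top');q=viewer.read_camera('scene')
for uv in [(257,120),(242,197),(232,203)]:
    for z in (.0,.1,.2,.3,.39):
        X=at_z(p,*uv,z); print(uv,z,X.round(3),proj(q,X).round()[0])
s=env.read_state(); print(s['position'],s['force'],s['time_s'])
E
```

```text
(257, 120) 0.0 [0.699 0.059 0.   ] [231. 214.]
(257, 120) 0.1 [0.675 0.044 0.1  ] [238. 183.]
(257, 120) 0.2 [0.651 0.029 0.2  ] [246. 148.]
(257, 120) 0.3 [0.627 0.013 0.3  ] [256. 108.]
(257, 120) 0.39 [ 0.606 -0.     0.39 ] [265.  67.]
(242, 197) 0.0 [0.528 0.085 0.   ] [289. 249.]
(242, 197) 0.1 [0.522 0.067 0.1  ] [293. 214.]
(242, 197) 0.2 [0.516 0.049 0.2  ] [298. 175.]
(242, 197) 0.3 [0.511 0.031 0.3  ] [304. 131.]
(242, 197) 0.39 [0.506 0.015 0.39 ] [310.  86.]
(232, 203) 0.0 [0.514 0.107 0.   ] [290. 258.]
(232, 203) 0.1 [0.51  0.086 0.1  ] [294. 222.]
(232, 203) 0.2 [0.505 0.066 0.2  ] [299. 182.]
(232, 203) 0.3 [0.501 0.045 0.3  ] [305. 137.]
(232, 203) 0.39 [0.498 0.027 0.39 ] [311.  90.]
[ 0.17141933 -0.60100383  0.23133214] [ 0.06567002 -0.41475004 -0.08494911] 0.95
```

move_arm:
  increments:
    - [[0, 0, 0, 0, 0, -0.1755, 0], [0, 0, 0, 0, 0, -0.1755, 0], [0, 0, 0, 0, 0, -0.1755, 0], [0, 0, 0, 0, 0, -0.1755, 0], [0, 0, 0, 0, 0, -0.1755, 0], [0, 0, 0, 0, 0, -0.1755, 0], [0, 0, 0, 0, 0, -0.1755, 0]]
  force: 40

```text
time_s: 1.82
position: [0.1714, -0.601, 0.2313]
tool_rot: [-3.142, 0.0, 1.512]
force: [0.6, 0.0, -0.1]
gripper_width: 0.0854
grip_force: 0.0
```

move_arm:
  increments:
    - [[49.5, 19.7, 0, 0, 0, 0, 0], [49.5, 19.7, 0, 0, 0, 0, 0], [49.5, 19.7, 0, 0, 0, 0, 0], [49.5, 19.7, 0, 0, 0, 0, 0], [49.5, 19.7, 0, 0, 0, 0, 0], [49.5, 19.7, 0, 0, 0, 0, 0], [49.5, 19.7, 0, 0, 0, 0, 0], [49.5, 19.7, 0, 0, 0, 0, 0], [49.5, 19.7, 0, 0, 0, 0, 0], [49.5, 19.7, 0, 0, 0, 0, 0]]

```text
time_s: 3.08
position: [0.4008, -0.1184, 0.2317]
tool_rot: [3.14, 0.001, 1.506]
force: [1.0, -0.4, 0.1]
gripper_width: 0.0853
grip_force: 0.0
```

move_arm:
  increments:
    - [[13.9, 39.2, 0, 0, 0, 0, 0], [13.9, 39.2, 0, 0, 0, 0, 0], [13.9, 39.2, 0, 0, 0, 0, 0], [13.9, 39.2, 0, 0, 0, 0, 0], [0, 0, 0, 0, 0, 0, 0]]

```text
time_s: 3.7
position: [0.5628, -0.0739, 0.2314]
tool_rot: [3.139, 0.001, 1.508]
force: [-1.2, -0.1, -0.9]
gripper_width: 0.0853
grip_force: 0.0
```

move_arm:
  increments:
    - [[0, -2, 42, 0, 0, 0, 0], [0, 0, 42, 0, 0, 0, 0], [0, 0, 42, 0, 0, 0, 0], [0, 0, 0, 0, 0, 0, 0], [0, 0, 0, 0, 0, 0, 0]]

```text
time_s: 4.32
position: [0.5584, -0.0747, 0.1065]
tool_rot: [3.14, 0.0, 1.506]
force: [0.1, -0.2, 0.4]
gripper_width: 0.0854
grip_force: 0.0
```

```bash
python3 - <<'E'
from h import *
p=viewer.read_camera('top');q=viewer.read_camera('scene')
s=env.read_state(); print(s['position'].round(4),s['tool_rot'].round(3),s['force'].round(1))
a=cv2.resize(p['color'][140:240,250:400],None,fx=3,fy=3,interpolation=cv2.INTER_CUBIC)
b=cv2.resize(q['color'][120:240,260:360],None,fx=3,fy=3,interpolation=cv2.INTER_CUBIC)[:300]
cv2.imwrite('pics/g1.png',np.hstack([a,b]))
E
```

```text
[ 0.5592 -0.0748  0.1074] [3.138e+00 1.000e-03 1.506e+00] [-0.2  1.  -0.7]
```

View pics/g1.png

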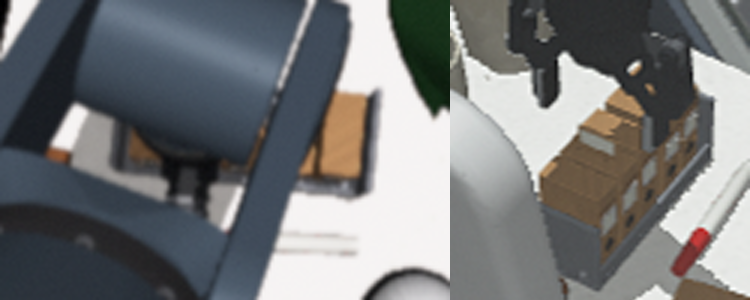

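The crop shows the fingers straddling the row near the tab, with the front finger's tip at scene px (328,168) and the tab at (310,168). I'll check this by projection.

```bash
python3 - <<'E'
from h import *
q=viewer.read_camera('scene'); th=-.065; R=np.array([[np.cos(th),-np.sin(th)],[np.sin(th),np.cos(th)]])
def P(c,dx,dy,z): return [*(np.array(c)+R@[dx,dy]),z]
g=(.5599,-.0746);t=(.5592,-.0748)
for n,X in [('front tip',P(t,-.046,0,.118)),('back tip',P(t,.046,0,.118)),('tab top L',P(g,-.018,0,.110)),('tab top far',P(g,.018,0,.110)),('guide label mid',P(g,-.028,0,.05)),('box1 front top left corner',P((.5623,-.0453),-.028,.013,.088)),('cheek front outer top',P((.5575,-.108),-.036,.09,.068))]:
    u=proj(q,X)[0]; print(n,u.round(1),'crop',(450+3*(u[0]-260)).round(),(3*(u[1]-120)).round())
E
```

```text
front tip [327.4 168.6] crop 652.0 146.0
back tip [292.9 154.3] crop 549.0 103.0
tab top L [316.4 166.8] crop 619.0 140.0
tab top far [303.  161.2] crop 579.0 124.0
guide label mid [320.2 187.1] crop 631.0 201.0
box1 front top left corner [310.2 186.6] crop 600.0 200.0
cheek front outer top [310.2 198.2] crop 601.0 234.0
```

move_arm:
  increments:
    - [[0, 0, 30, 0, 0, 0, 0], [0, 0, 24, 0, 0, 0, 0], [0, 0, 8, 0, 0, 0, 0], [0, 0, 0, 0, 0, 0, 0], [0, 0, 0, 0, 0, 0, 1], [0, 0, 0, 0, 0, 0, 1], [0, 0, 0, 0, 0, 0, 1], [0, 0, 0, 0, 0, 0, 1]]
  force: 40

```text
time_s: 5.48
position: [0.559, -0.0745, 0.0445]
tool_rot: [3.139, 0.001, 1.506]
force: [1.1, 0.3, 7.1]
gripper_width: 0.0554
grip_force: 43.0
```

move_arm:
  increments:
    - [[0, 0, -2, 0, 0, 0, 1], [0, 0, 0, 0, 0, 0, 1], [2, 0, 0, 0, 0, 0, 1], [2, 0, 0, 0, 0, 0, 1], [2, 0, 0, 0, 0, 0, 1], [1.5, 0, 0, 0, 0, 0, 1], [1.5, 0, 0, 0, 0, 0, 1], [0, 0, 0, 0, 0, 0, 1]]

```text
time_s: 6.48
position: [0.5588, -0.0652, 0.0453]
tool_rot: [3.141, -0.0, 1.506]
force: [2.2, -1.5, -1.8]
gripper_width: 0.0558
grip_force: 43.0
```

move_arm:
  increments:
    - [[0, 0, 1.5, 0, 0, 0, 1], [0, 0, 0, 0, 0, 0, 1], [0, 0, 0, 0, 0, 0, 0], [0, 0, 0, 0, 0, 0, 0], [0, 0, -2, 0, 0, 0, 0], [0, 0, 0, 0, 0, 0, 0]]

```text
time_s: 7.22
position: [0.5584, -0.0652, 0.0458]
tool_rot: [-3.141, -0.0, 1.506]
force: [0.1, 0.1, -0.7]
gripper_width: 0.0856
grip_force: 0.0
```

move_arm:
  increments:
    - [[-10, 0, 0, 0, 0, 0, 0], [-14, 0, 0, 0, 0, 0, 0], [-12, 1, 0, 0, 0, 0, 0], [-5.5, 0, 2, 0, 0, 0, 0], [0, 0, 0, 0, 0, 0, 0], [0, 0, 0, 0, 0, 0, 0]]

```text
time_s: 7.98
position: [0.5566, -0.1065, 0.0437]
tool_rot: [-3.141, -0.0, 1.506]
force: [0.7, -0.7, -0.5]
gripper_width: 0.0856
grip_force: 0.0
```

```bash
python3 - <<'E'
from h import *
p=viewer.read_camera('top');q=viewer.read_camera('scene')
s=env.read_state(); print(s['position'].round(4),s['tool_rot'].round(3),s['force'].round(1),s['gripper_width'],s['time_s'])
a=cv2.resize(p['color'][140:240,250:400],None,fx=2.5,fy=2.5,interpolation=cv2.INTER_CUBIC)
b=cv2.resize(q['color'][130:230,270:370],None,fx=4,fy=4,interpolation=cv2.INTER_CUBIC)
a=cv2.copyMakeBorder(a,0,150,0,0,cv2.BORDER_CONSTANT)
cv2.imwrite('pics/g2.png',np.hstack([a,b]))
E
```

```text
[ 0.5568 -0.1063  0.0438] [-3.141 -0.     1.507] [ 0.2 -0.9 -0.3] 0.08528254112784898 8.075
```

View pics/g2.png

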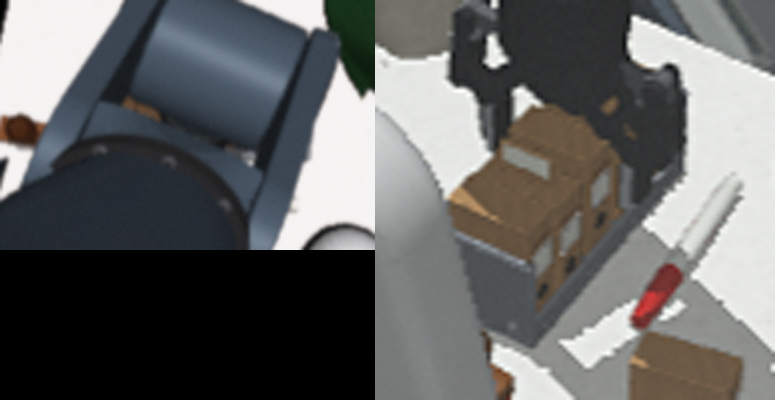

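The scene crop shows boxes 1, 2 (with the tab) and 3 by their labels, and the gripper standing around box 3 or 4. I'll project to settle which.

```bash
python3 - <<'E'
from h import *
q=viewer.read_camera('scene'); th=-.065; R=np.array([[np.cos(th),-np.sin(th)],[np.sin(th),np.cos(th)]])
def P(c,dx,dy,z): return [*(np.array(c)+R@[dx,dy]),z]
t=(.5568,-.1063)
for n,X in [('tip L',P(t,-.046,.011,.055)),('tip R',P(t,-.046,-.011,.055)),('tip back outer L',P(t,-.057,.011,.055)),
 ('b3 top FL',P((.5596,-.1069),-.028,.013,.088)),('b3 label',P((.5596,-.1069),-.028,0,.06)),('b4 label',P((.5562,-.1412),-.028,0,.06)),('g top FR',P((.559,-.0655),-.028,-.013,.088)),('g FL',P((.559,-.0655),-.028,.013,.088))]:
    u=proj(q,X)[0]; print(n,'crop',(375+4*(u[0]-270)).round(),(4*(u[1]-130)).round())
E
```

```text
tip L crop 622.0 213.0
tip R crop 641.0 190.0
tip back outer L crop 639.0 220.0
b3 top FL crop 591.0 161.0
b3 label crop 602.0 182.0
b4 label crop 633.0 149.0
g top FR crop 582.0 178.0
g FL crop 558.0 206.0
```

move_arm:
  increments:
    - [[0, 1, 0, 0, 0, 0, 0], [0, 0, 0, 0, 0, 0, 1], [0, 0, 0, 0, 0, 0, 1], [0, 0, 0, 0, 0, 0, 1], [0, 0, 0, 0, 0, 0, 1], [0, 0, -2, 0, 0, 0, 1], [0, 0, 0, 0, 0, 0, 1]]

```text
time_s: 9.0
position: [0.5575, -0.1067, 0.0456]
tool_rot: [-3.141, -0.0, 1.506]
force: [-0.5, 0.7, -0.7]
gripper_width: 0.0557
grip_force: 42.6
```

move_arm:
  increments:
    - [[-2.5, 0, 0, 0, 0, 0, 1], [-2.5, 0, 0, 0, 0, 0, 1], [-2, 0, 0, 0, 0, 0, 1], [-1.5, 0, 0, 0, 0, 0, 1], [-1.5, 0, 0, 0, 0, 0, 1], [-1.5, 0, 0, 0, 0, 0, 1], [-1.5, 0, 0, 0, 0, 0, 1], [0, 0, 0, 0, 0, 0, 1]]

```text
time_s: 10.0
position: [0.5569, -0.1198, 0.0458]
tool_rot: [-3.141, 0.0, 1.506]
force: [0.4, 0.9, -1.5]
gripper_width: 0.0556
grip_force: 42.6
```

move_arm:
  increments:
    - [[-1.5, 0, 0, 0, 0, 0, 1], [-1.5, 0, 0, 0, 0, 0, 1], [-1.5, 0, 0, 0, 0, 0, 1], [0, 0, 0, 0, 0, 0, 1]]

```text
time_s: 10.5
position: [0.5567, -0.1245, 0.0458]
tool_rot: [-3.141, 0.0, 1.506]
force: [-0.2, 0.4, -1.7]
gripper_width: 0.0556
grip_force: 42.6
```

move_arm:
  increments:
    - [[0, 0, 1.5, 0, 0, 0, 1], [0, 0, 0, 0, 0, 0, 1], [0, 0, 0, 0, 0, 0, 0], [0, 0, 0, 0, 0, 0, 0], [0, 0, -20, 0, 0, 0, 0], [0, 0, -45, 0, 0, 0, 0], [0, 0, -45, 0, 0, 0, 0]]

```text
time_s: 11.38
position: [0.5565, -0.1243, 0.1552]
tool_rot: [-3.141, -0.0, 1.506]
force: [0.9, -0.1, -0.2]
gripper_width: 0.0855
grip_force: 0.0
```

move_arm:
  increments:
    - [[31.5, -35.6, 0, 0, 0, 0, 0], [31.5, -35.6, 0, 0, 0, 0, 0], [31.5, -35.6, 0, 0, 0, 0, 0], [31.5, -35.6, 0, 0, 0, 0, 0], [0, 0, 0, 0, 0, -0.163, 0], [0, 0, 0, 0, 0, 0, 0], [0, 0, 0, 0, 0, 0, 0]]

```text
time_s: 12.25
position: [0.4236, 0.0102, 0.1545]
tool_rot: [3.14, 0.0, 1.667]
force: [0.6, -0.9, 0.3]
gripper_width: 0.0853
grip_force: 0.0
```

```bash
python3 - <<'E'
from h import *
p=viewer.read_camera('top');q=viewer.read_camera('scene')
s=env.read_state(); print(s['position'].round(4),s['tool_rot'].round(3),s['force'].round(1),s['time_s'])
a=cv2.resize(p['color'][145:265,240:400],None,fx=2.5,fy=2.5,interpolation=cv2.INTER_CUBIC)
b=cv2.resize(q['color'][130:260,275:375],None,fx=4,fy=4,interpolation=cv2.INTER_CUBIC)
a=cv2.copyMakeBorder(a,0,b.shape[0]-a.shape[0],0,0,cv2.BORDER_CONSTANT)
cv2.imwrite('pics/g3.png',np.hstack([a,b]))
E
```

```text
[0.4234 0.0102 0.1543] [3.141 0.    1.667] [-0.6  0.2 -0.5] 12.35
```

View pics/g3.png

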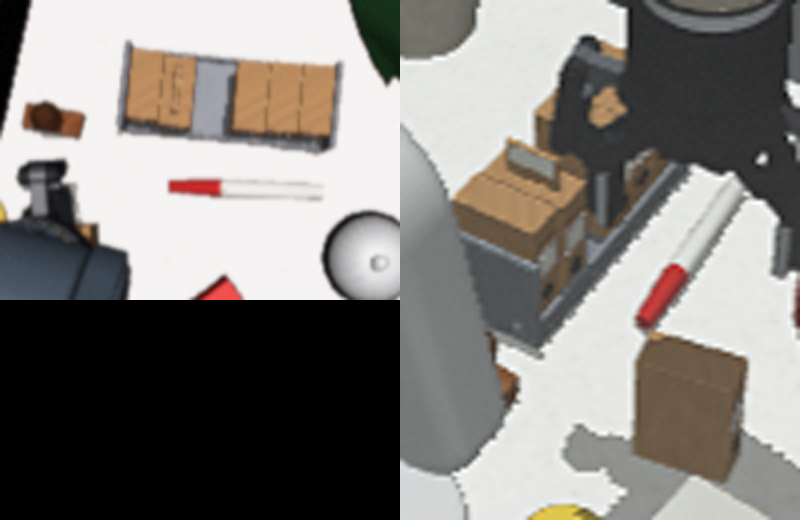

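The pair with the tab is packed to the left and three boxes to the right. A clear gap shows at top crop (213,95). The brown loose box stands upright with its label on the -x side, and the marker hasn't moved.

```bash
python3 - <<'E'
from h import *
p=viewer.read_camera('top')
i=rect(p,.49,.63,-.215,.005,.088);x1,y1=.63,.005
h=cv2.cvtColor(i,cv2.COLOR_BGR2HSV); m=((h[...,0]>5)&(h[...,0]<22)&(h[...,1]>70)&(h[...,2]>110)).astype(np.uint8)
m=cv2.morphologyEx(m,cv2.MORPH_OPEN,np.ones((5,5)))
nn,l,st,ce=cv2.connectedComponentsWithStats(m)
for k in range(1,nn):
    if st[k,4]>500:
        r=cv2.minAreaRect(cv2.findNonZero((l==k).astype(np.uint8)));B=cv2.boxPoints(r);print(np.round([x1-r[0][1]*.0005,y1-r[0][0]*.0005],4),np.round(np.array(r[1])*.5,1),round(r[2],1),[(round(x1-b[1]*.0005,4),round(y1-b[0]*.0005,4)) for b in B])
E
```

```text
[ 0.5601 -0.0522] [53.5 58.6] 4.6 [(np.float32(0.5331), np.float32(-0.0231)), (np.float32(0.5914), np.float32(-0.0279)), (np.float32(0.5871), np.float32(-0.0812)), (np.float32(0.5287), np.float32(-0.0764))]
[ 0.5548 -0.1506] [79.5 57.1] 2.1 [(np.float32(0.5277), np.float32(-0.1098)), (np.float32(0.5848), np.float32(-0.1119)), (np.float32(0.5818), np.float32(-0.1913)), (np.float32(0.5248), np.float32(-0.1892))]
```

move_arm:
  increments:
    - [[0, 0, 50, 0, 0, 0, 0], [0, 0, 45, 0, 0, 0, 0], [0, 0, 20, 0, 0, 0, 0], [0, 0, 0, 0, 0, 0, 0], [0, 0, 0, 0, 0, 0, 1], [0, 0, 0, 0, 0, 0, 1], [0, 0, 0, 0, 0, 0, 1], [0, 0, 0, 0, 0, 0, 1]]
  force: 40

```text
time_s: 13.4
position: [0.4235, 0.0105, 0.0404]
tool_rot: [3.139, 0.001, 1.669]
force: [0.2, 0.4, 6.6]
gripper_width: 0.0555
grip_force: 43.4
```

move_arm:
  increments:
    - [[0, 0, -10, 0, 0, 0, 1], [0, 0, -40, 0, 0, 0, 1], [0, 0, -40, 0, 0, 0, 1], [0, 0, -40, 0, 0, 0, 1], [0, 0, 0, 0, 0, 0.163, 1], [0, 0, 0, 0, 0, 0, 1], [0, 0, 0, 0, 0, 0, 1]]

```text
time_s: 14.28
position: [0.4221, 0.0108, 0.1692]
tool_rot: [-3.14, -0.0, 1.508]
force: [-0.1, -0.6, -1.3]
gripper_width: 0.0556
grip_force: 43.3
```

move_arm:
  increments:
    - [[-25, 8, 0, 0, 0, 0, 1], [-35, 22, 0, 0, 0, 0, 1], [-25, 35, 0, 0, 0, 0, 1], [-11.4, 35, 0, 0, 0, 0, 1], [0, 30, 0, 0, 0, 0, 1], [0, 10, 0, 0, 0, 0, 1], [0, 0, 0, 0, 0, 0, 1], [0, 0, 0, 0, 0, 0, 1]]

```text
time_s: 15.28
position: [0.5545, -0.0938, 0.1688]
tool_rot: [-3.139, -0.001, 1.507]
force: [0.5, -0.4, -0.9]
gripper_width: 0.0559
grip_force: 43.3
```

```bash
python3 - <<'E'
from h import *
q=viewer.read_camera('scene')
s=env.read_state(); print(s['position'].round(4),s['tool_rot'].round(3),s['force'].round(1),s['gripper_width'],s['time_s'])
b=cv2.resize(q['color'][100:250,260:390],None,fx=4,fy=4,interpolation=cv2.INTER_CUBIC)
cv2.imwrite('pics/g4.png',b)
E
```

```text
[ 0.5547 -0.0939  0.169 ] [-3.139e+00 -1.000e-03  1.507e+00] [-0.3  0.5 -2.1] 0.05589929960954127 15.325
```

View pics/g4.png

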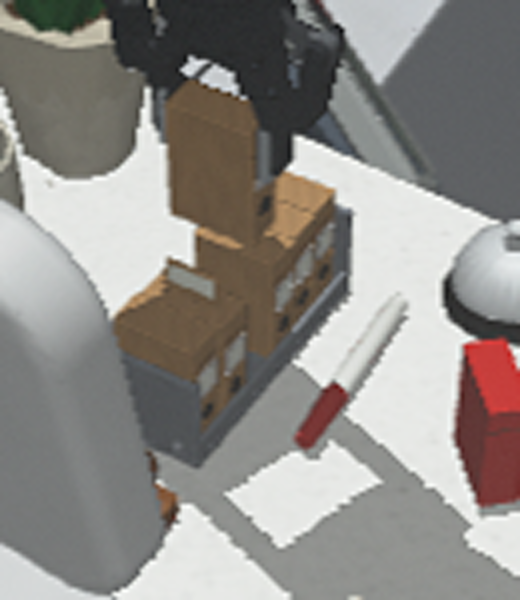

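The crop shows the new box held upright over the gap at (215,160), with the label facing the robot and the tab at (190,275) to its left.

move_arm:
  increments:
    - [[-1, 2, 15, 0, 0, 0, 1], [0, 0, 15, 0, 0, 0, 1], [0, 0, 4, 0, 0, 0, 1], [0, 0, 0, 0, 0, 0, 1], [0, 0, 0, 0, 0, 0, 1]]

```text
time_s: 15.95
position: [0.5585, -0.0958, 0.1355]
tool_rot: [3.141, 0.0, 1.506]
force: [0.6, 0.5, -0.8]
gripper_width: 0.0556
grip_force: 43.3
```

```bash
python3 - <<'E'
from h import *
q=viewer.read_camera('scene')
s=env.read_state(); print(s['position'].round(4),s['tool_rot'].round(3),s['force'].round(1),s['gripper_width'],s['time_s'])
b=cv2.resize(q['color'][130:230,280:360],None,fx=6,fy=6,interpolation=cv2.INTER_CUBIC)
cv2.imwrite('pics/g5.png',b)
E
```

```text
[ 0.5585 -0.0958  0.1356] [3.141 0.    1.506] [ 0.4 -0.1 -1.1] 0.055789617384449305 16.0
```

View pics/g5.png

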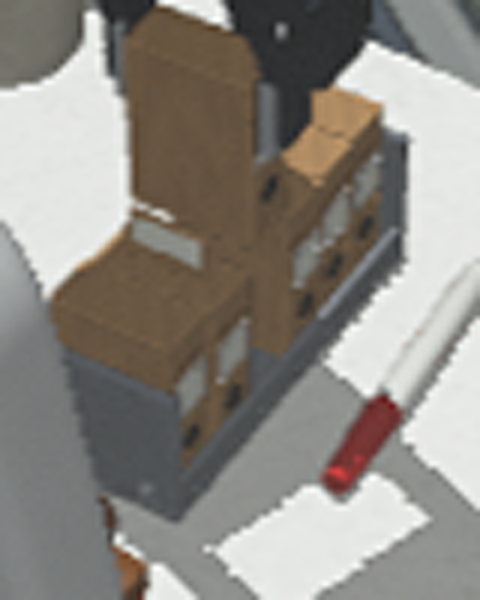

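The new box hangs just above the gap behind the tab, at crop (190,130). I'll trim it by about 1 mm and lower it slowly.

move_arm:
  increments:
    - [[0.8, -0.8, 0, 0, 0, 0, 1], [0, 0, 6, 0, 0, 0, 1], [0, 0, 8, 0, 0, 0, 1], [0, 0, 8, 0, 0, 0, 1], [0, 0, 8, 0, 0, 0, 1]]

```text
time_s: 16.62
position: [0.5573, -0.0948, 0.1045]
tool_rot: [-3.141, -0.0, 1.506]
force: [-0.5, -0.5, -0.1]
gripper_width: 0.0549
grip_force: 43.3
```

move_arm:
  increments:
    - [[0, 0, 8, 0, 0, 0, 1], [0, 0, 8, 0, 0, 0, 1], [0, 0, 8, 0, 0, 0, 1], [0, 0, 8, 0, 0, 0, 1], [0, 0, 8, 0, 0, 0, 1], [0, 0, 6, 0, 0, 0, 1], [0, 0, 4, 0, 0, 0, 1], [0, 0, 0, 0, 0, 0, 1]]

```text
time_s: 17.62
position: [0.5573, -0.0948, 0.055]
tool_rot: [-3.141, -0.0, 1.506]
force: [0.0, -0.2, -2.1]
gripper_width: 0.0557
grip_force: 43.3
```

move_arm:
  increments:
    - [[0, 0, 2, 0, 0, 0, 1], [0, 0, 2, 0, 0, 0, 1], [0, 0, 1, 0, 0, 0, 1], [0, 0, 0, 0, 0, 0, 1]]

```text
time_s: 18.12
position: [0.5574, -0.0948, 0.0503]
tool_rot: [-3.142, -0.0, 1.506]
force: [-0.8, 0.7, -1.2]
gripper_width: 0.0552
grip_force: 43.3
```

move_arm:
  increments:
    - [[0, 0, 0.6, 0, 0, 0, 1], [0, 0, 0.6, 0, 0, 0, 1], [0, 0, 0, 0, 0, 0, 1]]

```text
time_s: 18.5
position: [0.5574, -0.0948, 0.0491]
tool_rot: [-3.142, -0.0, 1.506]
force: [-0.7, 0.1, -1.8]
gripper_width: 0.0554
grip_force: 43.3
```

move_arm:
  increments:
    - [[0, 0, 0.5, 0, 0, 0, 1], [0, 0, 0, 0, 0, 0, 1]]

```text
time_s: 18.75
position: [0.5574, -0.0949, 0.0486]
tool_rot: [-3.142, -0.0, 1.506]
force: [0.3, -0.4, -1.2]
gripper_width: 0.0557
grip_force: 43.3
```

move_arm:
  increments:
    - [[0, 0, 0.5, 0, 0, 0, 1], [0, 0, 0, 0, 0, 0, 1]]

```text
time_s: 19.0
position: [0.5575, -0.0948, 0.0484]
tool_rot: [3.141, 0.0, 1.506]
force: [-1.6, 0.2, 2.4]
gripper_width: 0.0556
grip_force: 43.5
```

The force turned upward, so the box is on the floor. I'll release it, rise and back off.

move_arm:
  increments:
    - [[0, 0, 0, 0, 0, 0, 0.6], [0, 0, 0, 0, 0, 0, 0.3], [0, 0, 0, 0, 0, 0, 0], [0, 0, 0, 0, 0, 0, 0], [0, 0, -15, 0, 0, 0, 0], [0, 0, -40, 0, 0, 0, 0], [0, 0, -50, 0, 0, 0, 0], [0, 0, -30, 0, 0, 0, 0]]

```text
time_s: 20.0
position: [0.5585, -0.0952, 0.1866]
tool_rot: [3.137, 0.001, 1.506]
force: [-0.4, 0.4, -0.4]
gripper_width: 0.0853
grip_force: 0.0
```

move_arm:
  increments:
    - [[0, -40, 0, 0, 0, 0, 0], [-10, -45, 0, 0, 0, 0, 0], [-30, -40, 0, 0, 0, 0, 0], [-50, -10, 0, 0, 0, 0, 0], [-50, 0, 0, 0, 0, 0, 0], [-50, 0, 0, 0, 0, 0, 0], [0, 0, 0, 0, 0, 0, 0]]

```text
time_s: 20.88
position: [0.4112, -0.2801, 0.1844]
tool_rot: [3.138, 0.004, 1.502]
force: [0.8, 0.2, -1.2]
gripper_width: 0.0855
grip_force: 0.0
```

```bash
python3 - <<'E'
from h import *
p=viewer.read_camera('top');q=viewer.read_camera('scene')
s=env.read_state(); print(s['position'].round(4),s['force'].round(1),s['time_s'])
a=cv2.resize(p['color'][145:265,230:400],None,fx=2.5,fy=2.5,interpolation=cv2.INTER_CUBIC)
b=cv2.resize(q['color'][130:230,280:370],None,fx=4,fy=4,interpolation=cv2.INTER_CUBIC)
a=cv2.copyMakeBorder(a,0,b.shape[0]-a.shape[0],0,0,cv2.BORDER_CONSTANT)
cv2.imwrite('pics/g6.png',np.hstack([a,b]))
E
```

```text
[ 0.4101 -0.2757  0.1836] [-0.5  0.2 -0.3] 20.975
```

View pics/g6.png

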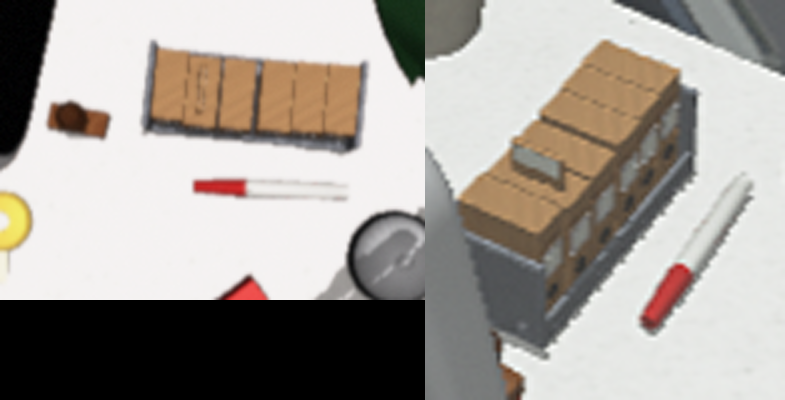

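The picture shows six boxes upright and level in one row. The new one is at top crop (238,90), directly right of the box with the tab at (203,88), and the marker and stamp haven't moved. I'm handing the job in.

```bash
python3 -c "
from bench import env
print(env.sign_off())"
```

```text
the job is handed in; nothing more can be done
None
```

I filed the loose brown box directly to the right of the box with the index tab; in the last picture all six stood upright in one row, and I handed the job in at about 21 s of the 51 s allowed.

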